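Free the balance and put the sample on it

ROBOT

A 7-joint arm with a two-finger parallel gripper is mounted at the origin on a cart in front of the work surface, level with it; the furniture and walls round the work are solid. World frame = base frame: x ahead of the robot, y to its left, z up, the work surface at z = 0. Lengths are in m, angles in degrees, forces in N, time in s.
With the tool pointing down it reaches from about 0.425 to 0.875 m from the base axis. Payload 4.7 kg.
Tool frame: the origin (TCP) lies between the finger pads; the fingertips stand env.finger_overhang ahead of it and the grasp point (between the pads) lies 5 mm behind it (env.finger_overhang is the distance from the TCP to the fingertips, in m); z points along the fingers, y is the line along which they close (so a half turn about z gives the same grasp; the last joint's range is limited). The gripper opens to 87 mm and grips with 3 to 60 N. Pads are 19 mm wide; open, the fingers measure 117 mm over their backs; the gripper's body (75 mm by 190 mm) begins 51 mm behind the grasp point.
Start: joints at [-67.03, 18.392, -4.016, 83.108, 1.295, 78.541, -3.26], TCP at [0.245, 0.602, 0.237] pointing down, gripper open.
Joint ranges: [-163.93, 163.93], [-17.29, 119.83], [-79.2, 71.16], [3.27, 140.29], [-89.18, 269.18], [5.43, 117.66], [-154.24, 154.24]. Speed limits (degrees/s): [147.25, 147.25, 180, 180, 180, 180, 180].

INTERFACE

Orientations are given as [roll, pitch, yaw] about the fixed x, y, z axes, in that order (R = Rz(yaw) Ry(pitch) Rx(roll)).
In Python, from cell import telemetry, eyes, env, models gives the robot as it stands. The module is installed in compiled form; this text tells all that it offers.
- The arm moves only by the tool drive_tool, never from a script. Its arguments are lists of equal length, an entry for each row: "angular": the turn, a rotation vector about the tool's x, y, z in rad, a list of three; "delta_pos": the shift along the tool's x, y, z in cm, a list of three; "gripper": the finger opening in cm, from 0 to 8.7. A call has 1 to 20 rows; each row shifts and turns the commanded pose from where the row before left it, along the tool's axes as they then stand; what a row does not reach is not made up. A row lasts 1/10 s, in which the tool goes at most 50 mm and 8.59 degrees, less where a joint would pass 70% of its speed; a pose out of reach is approached as far as the arm can. A call with a gripper value outside its range is refused whole. The fingers move at their own pace and stop on an object; "squeeze" is the grip in N (left out, the last holds). Time passes only in rows, so rows that do not move let the fingers close. It gives the time, the measured TCP pose, the force, the opening and the grip force at its end, in the units of the state.
- telemetry.get_obs(): the state, without advancing time (a new reading comes with each control period).
- eyes.read_camera(name): name is "side" or "top" or "wrist"; returns a dict with "pixels" (384x512x3 uint8, red, green, blue), "mtx" (3x3 intrinsics, pixels), "D" ([k1, k2, p1, p2, k3] as OpenCV has them; the pictures are not rectified), "origin" and "orientation" of the camera in the world. Camera axes: x right, y down, z forward; pixel columns grow to the right and rows downward; lengths in m; the calibration is good to about 2 mm. A picture is of the moment at which its call begins. There is no depth.
- env.sign_off(): hands the job in; it is judged then, once.
Trained networks look in a picture, given as the dict that the camera call returned (one of the last four; its "shot" number tells which), for a name from the list of things; names that differ only in an ending like _2 or _b are one class to them, and where a whole thing is asked for, a point or a joint stands for the part that bears it (a point fixed in the world has none). Each returns a list of dicts, best first, with "p" (0 to 1); they miss things now and then, are a little off and sometimes report something else, mostly with a low value. They report only what shows in the picture. A call takes as long as a camera call. They do not tell look-alikes from the thing itself.
- models.search_frame(picture, target): "centre" ([column, row] in pixels, amid what is visible of it).
- models.cut_out(picture, target): "pixels" (384x512 bool, what is visible of it) and "centre" ([column, row] in pixels, amid what is visible of it).
The state is a dict: "time_s": time; "qpos": joint angles; "joint_velocities": joint speeds; "effort": joint torques, N m; "tool_pos": TCP position; "tool_rot": TCP orientation; "force": force on the tool from outside, world axes, zero at the start; "wrist_torque": the same for the moment, N m; "grip_width": finger opening in m; "grasp_force": force on a finger pad.
Only numpy, scipy, OpenCV 4.12 (cv2) and the standard library are available. Lean on these libraries where they do the work, as an engineer would, in place of code of your own. Each camera call takes 0.05 s, during which the arm holds its last target. There are 200 camera calls.

TASK

The small balance is wanted for the sample vial, but a dropper bottle has been left standing on its pan. First take that bottle off and stand it in the shallow tray, then stand the capped sample vial on the middle of the pan. Keep both upright all the way and set them down without dropping them.

Things in the scene. Friction and masses are not known exactly. Their poses are not given: they have to be found in the camera images.
- dropper: The dropper bottle that stands on the balance pan at the start (it is in the way): a round amber glass bottle 33 mm in diameter and straight-sided up to 64 mm, above that a 24 mm collar up to 74 mm and a thin rubber bulb (14 mm) up to 99 mm, its full height; about 60 g. Origin: centre of its underside; its z axis points up along the bottle. A second dropper bottle of the same size stands on the cart beside the vial and is not part of the job.
- vial: The sample vial, a short round glass jar with a wide flat screw cap, standing on the cart top: 60 mm high, body 27 mm in diameter, cap 28 mm in diameter (the top 12 mm); about 25 g. It is the only vial on the cart. A dropper bottle and a small metal coupling (20 mm wide, 25 mm high) stand about 85 mm to its left and right, in either order. Origin: centre of its underside; its z axis points up along the vial.
- balance_pan (a point): Centre of the top face of the balance's round steel pan, 84 mm in diameter, 44 mm above the cart top. The balance is fixed to the cart: a flat white housing 130 mm deep (x) and 110 mm wide (y), 34 mm high, with a dark display in front (towards -x of its frame) of the pan; the pan is rigid and does not sink. z points up.
- tray: Shallow grey open tray, fixed to the cart, empty at the start: 110 x 110 mm outside, walls 4 mm thick and 16 mm high, flat floor 4 mm above the cart top, inside 102 x 102 mm. Origin: centre of its underside, on the cart top; z points up, x and y run along its sides. Behind all the work stand solid tanks, from about x = 0.57 m (world) on, up to 0.25 m high.
Mind the look-alikes: they are no part of the job. Leave any yellow look-alike of the dropper alone.

How it is judged:
By the outcome, as a careful person would: the job done as asked, in the order asked, and still so for the second after the job is handed in, with the robot touching nothing.
It also fails if it takes over 62 s, if anything falls off the work surface, if the arm or the gripper's body presses on something with over 40 N, if the wrist force passes 120 N, or if a joint passes its speed limit or range.

## Working session

There is one attempt and no reset: what is moved stays moved. The work goes in short steps, Python scripts to look and compute and a tool call to move; the robot and the scene stay as the last step left them, time stands still between calls to the robot, and variables do not carry over. Pictures are saved under pics/ and viewed, at most 13 in all, crops included, and the job is handed in when it is done.

Besides the shell and the picture viewer there is one more tool, called after "Request:" by a JSON object that holds its "api" and its "payload". drive_tool: Moves the arm, as the interface text tells. Its arguments: {"type":"object","properties":{"angular":{"type":"array","items":{"type":"array","items":{"type":"number"}}},"delta_pos":{"type":"array","items":{"type":"array","items":{"type":"number"}}},"gripper":{"type":"array","items":{"type":"number"}},"squeeze":{"type":"number"}},"required":["angular","delta_pos","gripper"]}

```bash
mkdir -p pics
cat > h.py <<'E'
import numpy as np, cv2
from scipy.spatial.transform import Rotation as R
from cell import telemetry, eyes, env, models
def Rm(o):
    o=np.array(o,float)
    return o if o.shape==(3,3) else (R.from_quat(o).as_matrix() if o.size==4 else R.from_euler('xyz',o,degrees=True).as_matrix())
def ray(p,uv):
    n=cv2.undistortPoints(np.array([[uv]],float),p['mtx'],np.array(p['D'],float))[0,0]
    return np.array(p['origin']),Rm(p['orientation'])@np.array([n[0],n[1],1])
def at(p,uv,z):
    o,d=ray(p,uv); return o+d*(z-o[2])/d[2]
def proj(p,X):
    r=Rm(p['orientation']).T
    return cv2.projectPoints(np.array(X,float).reshape(-1,1,3),cv2.Rodrigues(r)[0],-r@np.array(p['origin']),p['mtx'],np.array(p['D'],float))[0][:,0]
def save(p,n,crop=None,s=1):
    im=p['pixels'][...,::-1]
    if crop: a,b,c,d=crop; im=im[b:d,a:c]
    cv2.imwrite('pics/'+n,cv2.resize(im,None,fx=s,fy=s,interpolation=cv2.INTER_CUBIC))
E
python3 - <<'E'
from h import *
np.set_printoptions(precision=3,suppress=True)
s=telemetry.get_obs();print({k:s[k] for k in('tool_pos','tool_rot','grip_width','time_s')},env.finger_overhang)
ims=[]
for c in('top','side'):
    p=eyes.read_camera(c); print(c,p['origin'],p['orientation'])
    ims.append(p['pixels'])
    for t in('dropper','vial','balance_pan','tray'):
        for d in models.search_frame(p,t)[:4]:
            print(t,round(d['p'],2),np.round(d['centre'],1),at(p,d['centre'],{'dropper':.05,'vial':.03,'balance_pan':.044,'tray':.01}[t]))
im=np.hstack(ims)[...,::-1]
cv2.imwrite('pics/a_top.png',cv2.resize(ims[0][...,::-1],(800,600)));cv2.imwrite('pics/a_side.png',cv2.resize(ims[1][...,::-1],(800,600)))
E
```

```text
{'tool_pos': array([0.245, 0.601, 0.235]), 'tool_rot': array([-179.891,    0.005,  157.838]), 'grip_width': 0.08687663881475655, 'time_s': 0.0} 0.014
top [ 0.256 -0.108  0.988] [-167.821    0.342  -84.454]
dropper 0.74 [211.6 175.5] [0.477 0.04  0.05 ]
dropper 0.58 [229.9 197.1] [ 0.423 -0.016  0.05 ]
dropper 0.45 [167.6 162.2] [0.503 0.165 0.05 ]
vial 0.63 [357.9 195.3] [ 0.465 -0.361  0.03 ]
balance_pan 0.96 [172.4 177.1] [0.464 0.147 0.044]
tray 0.7 [273.3 179.3] [ 0.492 -0.128  0.01 ]
side [-0.013 -0.904  0.436] [-111.06     0.583  -31.416]
dropper 0.91 [213.2 160.5] [0.544 0.249 0.05 ]
dropper 0.68 [220.4 199.9] [ 0.42  -0.035  0.05 ]
dropper 0.61 [231.4 190. ] [0.472 0.007 0.05 ]
vial 0.93 [326.  259.5] [ 0.469 -0.348  0.03 ]
balance_pan 0.64 [205.5 184.1] [0.445 0.094 0.044]
tray 0.66 [268.6 223.7] [ 0.489 -0.128  0.01 ]
```

View pics/a_top.png

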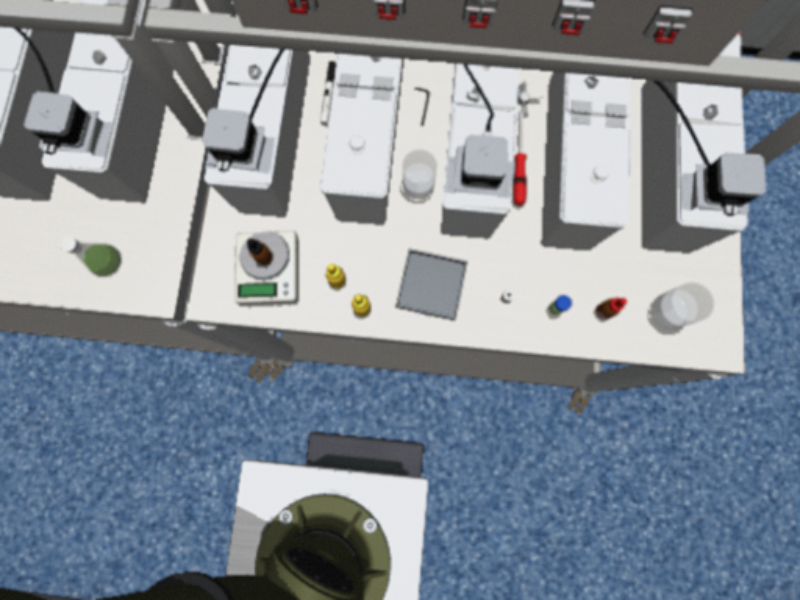

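View pics/a_side.png

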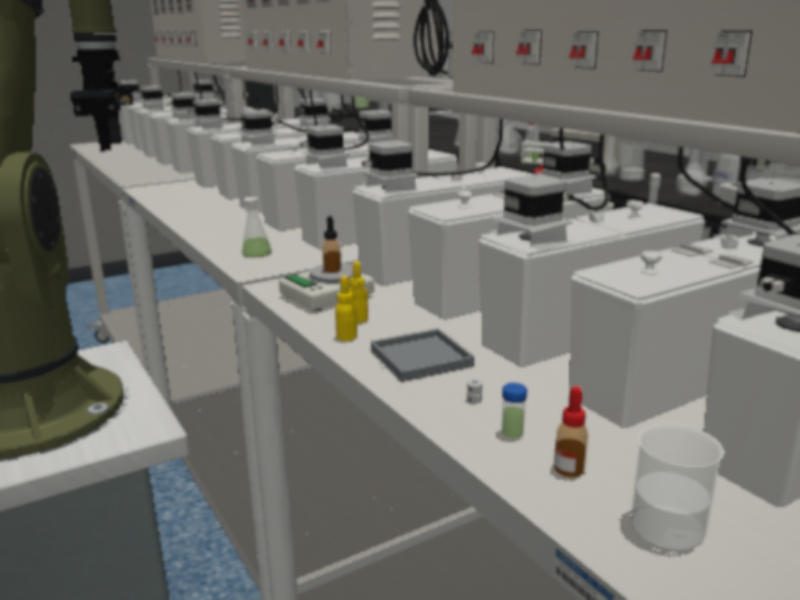

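Top view (at 800×600), with the look-alikes listed: 
- An amber dropper with a black bulb stands on the pan at about (260,250).
- Two yellow bottles stand at (335,275) and (361,304), and a red-capped dropper at (612,307), beside the vial.
- The vial (blue cap) is at (560,303), the coupling at (507,297) and the tray at (432,284).

I choose the amber dropper on the pan and the blue-capped vial. Next I measure them.

Run:
```python
from h import *
np.set_printoptions(precision=3,suppress=True)
P={c:eyes.read_camera(c) for c in('top','side')}
M={}
for c,p in P.items():
    for t in('dropper','vial','balance_pan','tray'):
        for d in models.cut_out(p,t)[:5]:
            v,u=np.nonzero(d['pixels']); col=p['pixels'][v,u].mean(0)
            z={'dropper':.05,'vial':.03,'balance_pan':.044,'tray':.01}[t]
            print(c,t,round(d['p'],2),np.round(d['centre'],1),len(u),[u.min(),u.max(),v.min(),v.max()],col.round(),at(p,d['centre'],z))
def tri(a,b):
    A=[];B=[]
    for c,uv in(('top',a),('side',b)):
        o,d=ray(P[c],uv);d/=np.linalg.norm(d);Q=np.eye(3)-np.outer(d,d);A.append(Q);B.append(Q@o)
    return np.linalg.lstsq(np.vstack(A),np.hstack(B),rcond=None)[0]
print('dropper tri',tri((167.6,162.2),(213.2,160.5)),'vial tri',tri((357.9,195.3),(326,259.5)))
# tank front edges, coupling, red dropper base from top picture (800-scale)
s=.64
for n,uv,z in(('coupl',(507,297),.0125),('red',(604,314),.01),('tankF base L',(325,222),0),('tank vial',(595,232),0),('tank pan',(240,187),.2)):print(n,at(P['top'],np.array(uv)*s,z))
save(P['side'],'b_crop.png',(160,120,390,320),3)
```

```text
top dropper 0.45 [165.2 160.8] 186 [np.int64(159), np.int64(174), np.int64(153), np.int64(169)] [53. 39. 30.] [0.507 0.172 0.05 ]
top dropper 0.43 [214.6 174.7] 148 [np.int64(209), np.int64(221), np.int64(169), np.int64(183)] [157. 140.  56.] [0.48  0.032 0.05 ]
top vial 0.42 [359.6 195.4] 148 [np.int64(351), np.int64(366), np.int64(188), np.int64(201)] [ 80. 104. 148.] [ 0.465 -0.366  0.03 ]
top balance_pan 0.73 [172.6 175.9] 1654 [np.int64(150), np.int64(191), np.int64(147), np.int64(194)] [165. 172. 165.] [0.468 0.147 0.044]
top tray 0.84 [274.4 179.5] 1611 [np.int64(253), np.int64(299), np.int64(158), np.int64(203)] [137. 143. 146.] [ 0.492 -0.131  0.01 ]
side dropper 0.85 [221.6 197.7] 489 [np.int64(214), np.int64(228), np.int64(175), np.int64(218)] [141. 123.  24.] [ 0.429 -0.024  0.05 ]
side dropper 0.81 [233.  188.6] 329 [np.int64(224), np.int64(236), np.int64(167), np.int64(206)] [139. 123.  29.] [0.48  0.014 0.05 ]
side dropper 0.65 [210.1 157.9] 339 [np.int64(206), np.int64(217), np.int64(139), np.int64(174)] [87. 70. 51.] [0.548 0.277 0.05 ]
side vial 0.97 [326.8 258.9] 551 [np.int64(320), np.int64(337), np.int64(244), np.int64(280)] [ 97. 115. 113.] [ 0.472 -0.347  0.03 ]
side balance_pan 0.96 [201.4 184.8] 945 [np.int64(178), np.int64(240), np.int64(169), np.int64(198)] [128. 131. 120.] [0.434 0.095 0.044]
side tray 0.84 [269.1 225.6] 1486 [np.int64(237), np.int64(303), np.int64(210), np.int64(243)] [ 99. 102. 103.] [ 0.485 -0.137  0.01 ]
dropper tri [0.497 0.155 0.081] vial tri [ 0.462 -0.358  0.038]
coupl [ 0.475 -0.273  0.012]
red [ 0.461 -0.446  0.01 ]
tankF base L [0.588 0.071 0.   ]
tank vial [ 0.616 -0.43   0.   ]
tank pan [0.564 0.17  0.2  ]
```

View pics/b_crop.png

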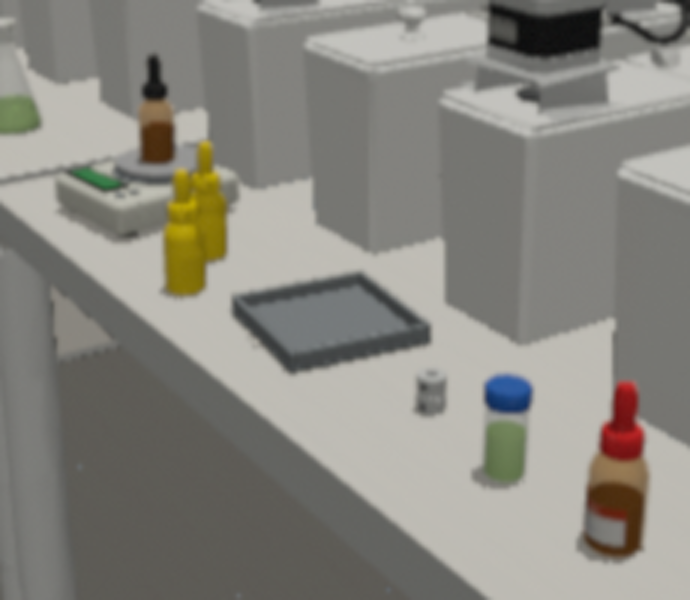

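The crop confirms the choice. The amber, black-bulbed bottle on the pan is at about (155,115) in the crop, the yellow pair at (185,240) and (207,210), the blue-capped vial at (507,430), and the red-capped dropper at (617,470). I'm now moving above the balance.

Request:
{"api": "drive_tool", "payload": {"angular": [[0,0,-0.128],[0,0,-0.128],[0,0,-0.128],[0,0,0],[0,0,0],[0,0,0],[0,0,0],[0,0,0],[0,0,0],[0,0,0],[0,0,0],[0,0,0],[0,0,0],[0,0,0],[0,0,0],[0,0,0],[0,0,0]], "delta_pos": [[0,0,-2],[0,0,-2],[0,0,-2],[-1.7,-3.7,0],[-1.7,-3.7,0],[-1.7,-3.7,0],[-1.7,-3.7,0],[-1.7,-3.7,0],[-1.7,-3.7,0],[-1.7,-3.7,0],[-1.7,-3.7,0],[-1.7,-3.7,0],[-1.7,-3.7,0],[-1.7,-3.7,0],[-1.7,-3.7,0],[0,0,0],[0,0,0]], "gripper": [8.7,8.7,8.7,8.7,8.7,8.7,8.7,8.7,8.7,8.7,8.7,8.7,8.7,8.7,8.7,8.7,8.7]}}

```text
time_s: 2.7
tool_pos: [0.4482, 0.1568, 0.2968]
tool_rot: [179.9, 0.0, 179.7]
force: [-0.5, -0.0, 0.5]
grip_width: 0.0871
grasp_force: 0.0
```

Run:
```python
from h import *
np.set_printoptions(precision=3,suppress=True)
s=telemetry.get_obs();print(s['tool_pos'],s['tool_rot'],s['qpos'])
p=eyes.read_camera('wrist');print(p['origin'],p['orientation'])
for t,z in(('dropper',.094),('balance_pan',.044)):
    for d in models.cut_out(p,t)[:4]:
        v,u=np.nonzero(d['pixels']);print(t,d['p'],np.round(d['centre']),[u.min(),u.max(),v.min(),v.max()],at(p,d['centre'],z))
print(proj(p,[[.493,.153,.044],[.493,.153,.143],[.464,.147,.044]]))
save(p,'c_wrist.png')
```

```text
[0.448 0.157 0.297] [179.943   0.011 179.703] [-38.519  -5.057  15.069 102.022   1.275  82.831  66.038]
[0.37  0.157 0.445] [163.529  -0.084  89.7  ]
dropper 0.86 [266. 213.] [np.int64(252), np.int64(277), np.int64(196), np.int64(236)] [0.492 0.164 0.094]
dropper 0.86 [171. 189.] [np.int64(155), np.int64(189), np.int64(176), np.int64(207)] [0.461 0.052 0.094]
dropper 0.67 [129. 159.] [np.int64(108), np.int64(153), np.int64(143), np.int64(170)] [0.425 0.005 0.094]
balance_pan 0.58 [261. 186.] [np.int64(220), np.int64(307), np.int64(142), np.int64(240)] [0.471 0.158 0.044]
[[257.39  202.281]
 [256.646 229.623]
 [252.747 181.649]]
```

View pics/c_wrist.png

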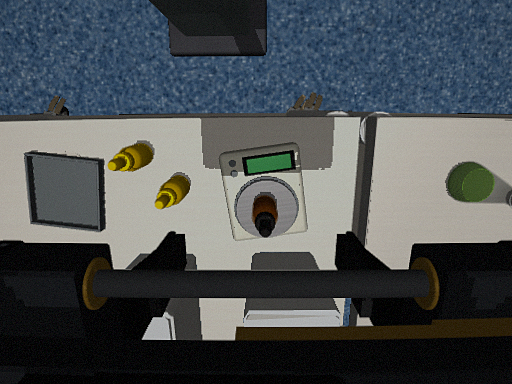

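The wrist view shows the dropper on the pan at (265,213), with the pan disc centred near (266,206). The yellow bottles are at (130,157) and (172,190), and the tray is at (64,190). Next I fit the dropper and pan by projecting their models.

```bash
cat >> h.py <<'E'
def prof(kind):
    if kind=='dropper': L=[(0,.0165),(.064,.0165),(.064,.012),(.074,.012),(.074,.007),(.099,.007)]
    else: L=[(0,.0135),(.048,.0135),(.048,.014),(.06,.014)]
    a=np.linspace(0,2*np.pi,40)
    return [np.c_[r*np.cos(a),r*np.sin(a),0*a+z] for z,r in L]
def sil(p,kind,xyz):
    m=np.zeros((384*4,512*4),np.uint8);rs=prof(kind)
    for i in range(0,len(rs),2):
        q=proj(p,np.vstack(rs[i:i+2])+xyz)*4+2
        cv2.fillConvexPoly(m,cv2.convexHull(q.astype(np.int32)),1)
    return cv2.resize(m*255,(512,384),interpolation=cv2.INTER_AREA)/255.
def fit(p,kind,mask,xy,z):
    from scipy.optimize import minimize
    f=lambda q:np.abs(sil(p,kind,[q[0],q[1],z])-mask).sum()
    r=minimize(f,xy,method='Nelder-Mead',options=dict(initial_simplex=[xy,np.add(xy,[.01,0]),np.add(xy,[0,.01])],xatol=2e-4,fatol=.1))
    return r.x,r.fun/mask.sum()
E
python3 - <<'E'
from h import *
np.set_printoptions(precision=4,suppress=True)
p=eyes.read_camera('wrist')
d=models.cut_out(p,'dropper')
d=min(d,key=lambda e:abs(e['centre'][0]-266))
print('fit',fit(p,'dropper',d['pixels'].astype(float),[.49,.16],.044))
# pan ellipse: threshold steel grey against white housing
im=p['pixels'].astype(int)
X,Y=np.meshgrid(range(512),range(384))
for uv in((266,206),): print('pan eye',at(p,uv,.044))
# housing white mask corners
g=im.min(2)
for r in(185,195,206,215,225,232): print(r,[int(v) for v in g[r,222:312:2]])
q=cv2.resize(p['pixels'][130:250,210:320,::-1],None,fx=5,fy=5,interpolation=cv2.INTER_CUBIC)
cv2.imwrite('pics/d.png',q)
for cx,cy in((.49,.158),):
    a=np.linspace(0,2*np.pi,9)[:-1];print(proj(p,np.c_[cx+.042*np.cos(a),cy+.042*np.sin(a),0*a+.044]).round(1).tolist())
E
```

```text
fit (array([0.4951, 0.162 ]), np.float64(0.15968336290432647))
pan eye [0.4974 0.167  0.044 ]
185 [65, 157, 178, 181, 176, 176, 171, 175, 174, 180, 175, 105, 27, 36, 148, 135, 133, 133, 132, 138, 136, 135, 137, 133, 136, 133, 138, 138, 150, 94, 33, 101, 109, 173, 172, 170, 165, 166, 162, 123, 187, 173, 171, 169, 174]
195 [179, 91, 159, 173, 177, 173, 180, 96, 68, 142, 138, 137, 138, 135, 139, 135, 141, 139, 61, 61, 54, 58, 65, 69, 70, 130, 139, 136, 133, 135, 127, 131, 128, 136, 133, 97, 126, 163, 165, 147, 111, 174, 176, 177, 168]
206 [175, 176, 94, 164, 172, 125, 68, 136, 131, 130, 133, 133, 129, 130, 117, 0, 1, 0, 0, 0, 9, 10, 3, 0, 6, 4, 46, 127, 126, 122, 125, 127, 130, 134, 132, 133, 132, 90, 175, 158, 125, 184, 175, 169, 174]
215 [169, 172, 180, 128, 158, 166, 79, 125, 119, 125, 129, 134, 134, 130, 57, 0, 0, 0, 2, 0, 12, 7, 0, 0, 10, 0, 4, 92, 133, 132, 134, 128, 124, 122, 123, 127, 101, 153, 168, 167, 143, 92, 173, 173, 170]
225 [168, 172, 171, 173, 129, 168, 171, 164, 127, 119, 126, 126, 133, 127, 132, 110, 9, 26, 9, 0, 11, 11, 1, 10, 24, 7, 133, 123, 130, 124, 136, 130, 126, 128, 91, 167, 163, 166, 165, 162, 155, 121, 185, 173, 179]
232 [170, 172, 174, 171, 96, 141, 167, 165, 163, 169, 166, 169, 102, 125, 125, 124, 123, 142, 0, 20, 20, 17, 11, 3, 147, 129, 122, 116, 121, 124, 116, 152, 167, 163, 158, 154, 149, 142, 132, 127, 133, 147, 178, 174, 170]
[[259.5, 229.5], [280.8, 221.2], [290.2, 200.8], [281.6, 179.6], [259.4, 170.6], [237.3, 179.6], [228.7, 200.9], [238.2, 221.2]]
```

View pics/d.png

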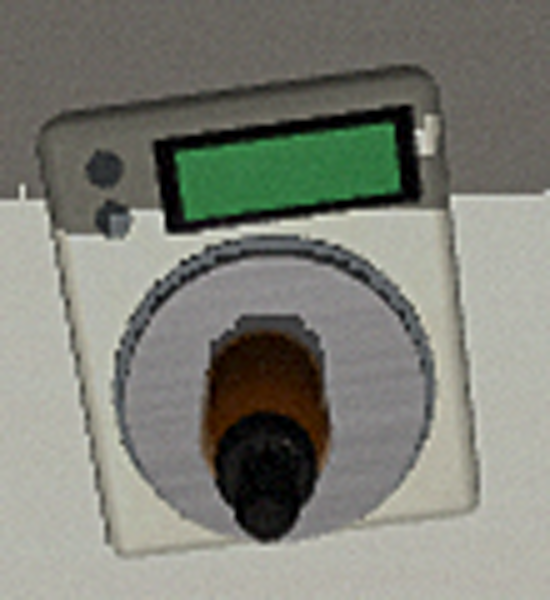

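Run:
```python
from h import *
np.set_printoptions(precision=4,suppress=True)
p=eyes.read_camera('wrist')
g=p['pixels'].min(2)
def comp(m):
    n,l=cv2.connectedComponents(cv2.morphologyEx(m.astype(np.uint8),cv2.MORPH_OPEN,np.ones((3,3))));return l
for th in(40,85):
    m=g<th;m[:186]=0;m[243:]=0;l=comp(m);k=(l==l[213,265])
    v,u=np.nonzero(k);print(th,k.sum(),u.min(),u.max(),v.min(),v.max(),fit(p,'dropper',k.astype(float),[.49,.16],.044))
print('bulb top',at(p,(263.5,232),.143))
a=np.linspace(0,2*np.pi,60)
from scipy.optimize import least_squares
def f(q):
    e=proj(p,np.c_[q[0]+.042*np.cos(a),q[1]+.042*np.sin(a),0*a+.044]);return [e[:,0].min()-234.6,e[:,0].max()-296,e[:,1].min()-180.4,e[:,1].max()-238]
r=least_squares(f,[.5,.16]);print('pan',r.x,r.fun)
# tray: corners of outer rim z=.016, from picture
for uv in((24,151),(104,155),(105,230),(28,222)):print(at(p,uv,.016))
```

```text
40 795 251 275 196 237 (array([0.4944, 0.1618]), np.float64(0.25152299913676157))
85 922 250 275 193 237 (array([0.4941, 0.162 ]), np.float64(0.10024243970907236))
bulb top [0.4948 0.1623 0.143 ]
pan [0.5033 0.1658] [ 0.231  -0.2311 -0.111   0.1097]
[ 0.4238 -0.1798  0.016 ]
[ 0.4306 -0.0625  0.016 ]
[ 0.5448 -0.0775  0.016 ]
[ 0.5323 -0.1974  0.016 ]
```

Request:
{"api": "drive_tool", "payload": {"angular": [[0,0,0],[0,0,0],[0,0,0],[0,0,0],[0,0,0],[0,0,0],[0,0,0],[0,0,0],[0,0,0],[0,0,0],[0,0,0],[0,0,0],[0,0,0],[0,0,0],[0,0,0],[0,0,0],[0,0,0],[0,0,0]], "delta_pos": [[-1.6,0.2,0],[-1.6,0.2,0],[-1.45,0.1,0],[0,0,2],[0,0,2],[0,0,2],[0,0,2],[0,0,2],[0,0,2],[0,0,2],[0,0,2],[0,0,1.5],[0,0,1.0],[0,0,1.0],[0,0,0.8],[0,0,0],[0,0,0],[0,0,0]], "gripper": [8.7,8.7,8.7,8.7,8.7,8.7,8.7,8.7,8.7,8.7,8.7,8.7,8.7,8.7,8.7,8.7,8.7,8.7]}}

```text
time_s: 4.8
tool_pos: [0.495, 0.1625, 0.0942]
tool_rot: [180.0, 0.1, 179.8]
force: [-0.4, 1.2, 0.5]
grip_width: 0.087
grasp_force: 0.0
```

Run:
```python
from h import *
np.set_printoptions(precision=4,suppress=True)
s=telemetry.get_obs();print(s['tool_pos'],s['tool_rot'],s['force'])
p=eyes.read_camera('wrist')
print(proj(p,[s['tool_pos'],[.4945,.162,.143],[.4945,.162,.044]]))
save(p,'e.png',(130,180,390,375),3)
```

```text
[0.495  0.1625 0.0942] [179.9653   0.0681 179.8407] [-0.382   1.1662  0.4583]
[[260.1348 260.1324]
 [258.8472 318.4957]
 [259.3891 225.1384]]
```

View pics/e.png

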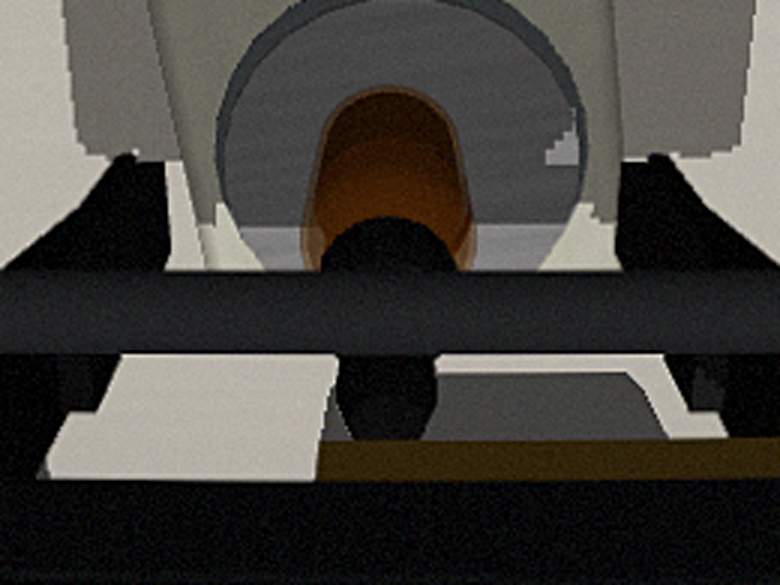

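The picture shows the amber bottle at crop (388,170), midway between the fingers (168 to 617), so I'm closing on it.

Request:
{"api": "drive_tool", "payload": {"angular": [[0,0,0],[0,0,0],[0,0,0],[0,0,0],[0,0,0],[0,0,0],[0,0,0],[0,0,0],[0,0,0],[0,0,0]], "delta_pos": [[0,0,0],[0,0,0],[0,0,0],[0,0,0],[0,0,0],[0,0,0],[0,0,0],[0,0,0],[0,0,0],[0,0,0]], "gripper": [5.0,4.5,4.0,3.6,3.3,3.0,3.0,3.0,3.0,3.0], "squeeze": 15}}

```text
time_s: 5.85
tool_pos: [0.4945, 0.1622, 0.0936]
tool_rot: [-180.0, 0.0, 179.8]
force: [-0.2, 0.2, 0.3]
grip_width: 0.0323
grasp_force: 15.0
```

Request:
{"api": "drive_tool", "payload": {"angular": [[0,0,0],[0,0,0],[0,0,0],[0,0,0],[0,0,0],[0,0,0],[0,0,0],[0,0,0],[0,0,0],[0,0,0],[0,0,0],[0,0,0],[0,0,0],[0,0,0],[0,0,0],[0,0,0],[0,0,0],[0,0,0],[0,0,0],[0,0,0]], "delta_pos": [[0,0,-0.5],[0,0,-1],[0,0,-2],[0,0,-2.5],[0,0,-2.5],[0,0,-2],[0,0,-0.5],[0.1,-1,0],[0.1,-2,0],[0.1,-3,0],[0.1,-3.5,0],[0.1,-3.5,0],[0.1,-3.5,0],[0.1,-3.5,0],[0.1,-3.5,0],[0.1,-3,0],[0,-2,0],[0,-0.6,0],[0,0,0],[0,0,0]], "gripper": [3.0,3.0,3.0,3.0,3.0,3.0,3.0,3.0,3.0,3.0,3.0,3.0,3.0,3.0,3.0,3.0,3.0,3.0,3.0,3.0]}}

```text
time_s: 7.85
tool_pos: [0.4844, -0.1273, 0.2029]
tool_rot: [180.0, -0.1, 179.9]
force: [0.9, -0.2, -0.2]
grip_width: 0.0323
grasp_force: 15.0
```

Run:
```python
from h import *
np.set_printoptions(precision=4,suppress=True)
s=telemetry.get_obs();print(s['tool_pos'],s['tool_rot'],s['force'],s['grip_width'])
for c in('wrist','top'):
    p=eyes.read_camera(c)
    for d in models.cut_out(p,'tray')[:1]:
        k=d['pixels'].astype(np.uint8);r=cv2.boxPoints(cv2.minAreaRect(np.argwhere(k)[:,::-1].astype(np.float32)))
        print(c,d['p'],k.sum(),at(p,d['centre'],.01),[at(p,q,.016)[:2].round(3).tolist() for q in r])
    if c=='wrist': save(p,'f.png',None,1.5)
```

```text
[ 0.4844 -0.1273  0.2029] [179.9545  -0.0642 179.9186] [ 0.8818 -0.2385 -0.2449] 0.032254510479694805
wrist 0.58 8562 [ 0.4789 -0.1424  0.01  ] [[0.533, -0.203], [0.423, -0.182], [0.438, -0.074], [0.551, -0.086]]
top 0.5 55 [ 0.4614 -0.1769  0.01  ] [[0.432, -0.175], [0.478, -0.183], [0.476, -0.193], [0.43, -0.186]]
```

View pics/f.png

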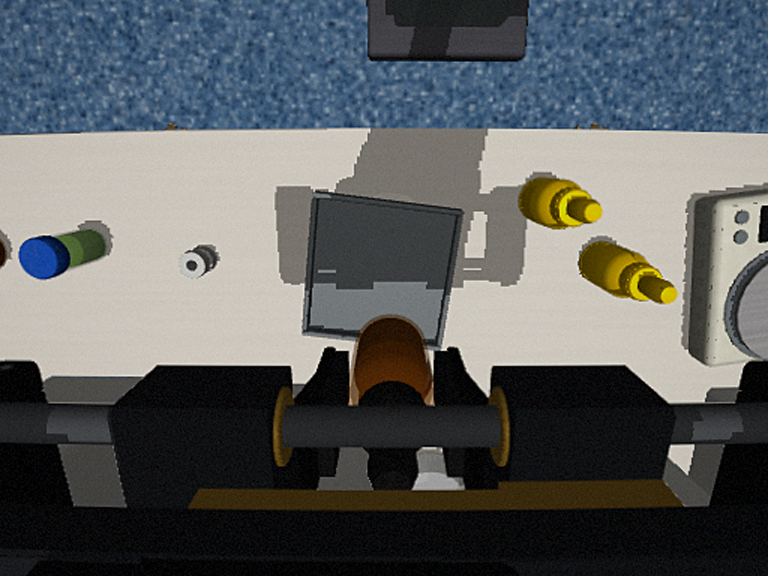

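The bottle hangs upright in the grip at (390,350). The tray's corners are at (315,192), (462,210), (440,348) and (303,333), which puts its centre at about (0.486, -0.136), so I'm lowering there.

Request:
{"api": "drive_tool", "payload": {"angular": [[0,0,0],[0,0,0],[0,0,0],[0,0,0],[0,0,0],[0,0,0],[0,0,0],[0,0,0],[0,0,0],[0,0,0],[0,0,0],[0,0,0],[0,0,0],[0,0,0],[0,0,0],[0,0,0],[0,0,0]], "delta_pos": [[-0.1,-0.4,0],[-0.1,-0.4,0],[0,0,1],[0,0,2],[0,0,2],[0,0,2],[0,0,2],[0,0,2],[0,0,1],[0,0,1],[0,0,0.5],[0,0,0.5],[0,0,0.3],[0,0,0.3],[0,0,0.2],[0,0,0],[0,0,0]], "gripper": [3.0,3.0,3.0,3.0,3.0,3.0,3.0,3.0,3.0,3.0,3.0,3.0,3.0,3.0,3.0,3.0,3.0]}}

```text
time_s: 9.75
tool_pos: [0.4869, -0.1367, 0.0558]
tool_rot: [180.0, 0.0, 179.8]
force: [-0.0, 0.1, -1.4]
grip_width: 0.0324
grasp_force: 15.0
```

Request:
{"api": "drive_tool", "payload": {"angular": [[0,0,0],[0,0,0],[0,0,0],[0,0,0]], "delta_pos": [[0,0,0.1],[0,0,0.05],[0,0,0],[0,0,0]], "gripper": [3.0,3.0,3.0,3.0]}}

```text
time_s: 10.15
tool_pos: [0.4867, -0.1367, 0.0541]
tool_rot: [180.0, 0.0, 179.8]
force: [-0.1, 0.3, -1.6]
grip_width: 0.0323
grasp_force: 15.0
```

Request:
{"api": "drive_tool", "payload": {"angular": [[0,0,0],[0,0,0],[0,0,0]], "delta_pos": [[0,0,0.05],[0,0,0],[0,0,0]], "gripper": [3.0,3.0,3.0]}}

```text
time_s: 10.45
tool_pos: [0.4867, -0.1367, 0.0536]
tool_rot: [180.0, 0.0, 179.8]
force: [-0.2, 0.6, -0.1]
grip_width: 0.033
grasp_force: 15.0
```

Request:
{"api": "drive_tool", "payload": {"angular": [[0,0,0],[0,0,0],[0,0,0]], "delta_pos": [[0,0,0.05],[0,0,0],[0,0,0]], "gripper": [3.0,3.0,3.0]}}

```text
time_s: 10.75
tool_pos: [0.4869, -0.1367, 0.0535]
tool_rot: [180.0, 0.0, 179.8]
force: [-1.4, -0.2, 4.5]
grip_width: 0.0324
grasp_force: 15.0
```

Request:
{"api": "drive_tool", "payload": {"angular": [[0,0,0],[0,0,0],[0,0,0],[0,0,0],[0,0,0],[0,0,0],[0,0,0],[0,0,0],[0,0,0],[0,0,0],[0,0,0],[0,0,0],[0,0,0],[0,0,0],[0,0,0]], "delta_pos": [[0,0,0],[0,0,0],[0,0,0],[0,0,0],[0,0,0],[0,0,0],[0,0,-0.5],[0,0,-1],[0,0,-2],[0,0,-3],[0,0,-3],[0,0,-3],[0,0,-3],[0,0,-2],[0,0,0]], "gripper": [3.4,3.6,4,5,6,7,7,7,7,7,7,7,7,7,7]}}

```text
time_s: 12.25
tool_pos: [0.4886, -0.1373, 0.232]
tool_rot: [180.0, 0.4, 179.8]
force: [0.8, 0.5, 0.2]
grip_width: 0.0697
grasp_force: 0.0
```

Request:
{"api": "drive_tool", "payload": {"angular": [[0,0,0],[0,0,0],[0,0,0],[0,0,0],[0,0,0],[0,0,0],[0,0,0],[0,0,0],[0,0,0.143],[0,0,0.143],[0,0,0.143],[0,0,0.143],[0,0,0.143],[0,0,0.143],[0,0,0.143],[0,0,0.143],[0,0,0.143],[0,0,0.143],[0,0,0.141],[0,0,0]], "delta_pos": [[0.3,-2.8,0],[0.3,-2.8,0],[0.3,-2.8,0],[0.3,-2.8,0],[0.3,-2.8,0],[0.3,-2.8,0],[0.3,-2.8,0],[0.4,-2.5,0],[0,0,0],[0,0,0],[0,0,0],[0,0,0],[0,0,0],[0,0,0],[0,0,0],[0,0,0],[0,0,0],[0,0,0],[0,0,0],[0,0,0]], "gripper": [7,7,7,7,7,7,7,7,7,7,7,7,7,7,7,7,7,7,7,7]}}

```text
time_s: 14.25
tool_pos: [0.4606, -0.3574, 0.2273]
tool_rot: [-179.9, -0.0, 89.8]
force: [-0.4, -0.5, 1.1]
grip_width: 0.0703
grasp_force: 0.0
```

Run:
```python
from h import *
np.set_printoptions(precision=4,suppress=True)
s=telemetry.get_obs();print(s['tool_pos'],s['tool_rot'],s['qpos'])
p=eyes.read_camera('wrist')
for d in models.cut_out(p,'vial')[:3]:
    print(d['p'],d['centre'],fit(p,'vial',d['pixels'].astype(float),[.463,-.358],0.))
for d in models.search_frame(p,'dropper')[:4]: print('dr',d['p'],d['centre'],at(p,d['centre'],.05))
save(p,'g.png',None,1.5)
```

```text
[ 0.4606 -0.3574  0.2273] [-179.9286   -0.0173   89.7918] [-14.3568  16.2115  59.3526  95.419  -14.2552  76.625   47.1374]
```

View pics/g.png

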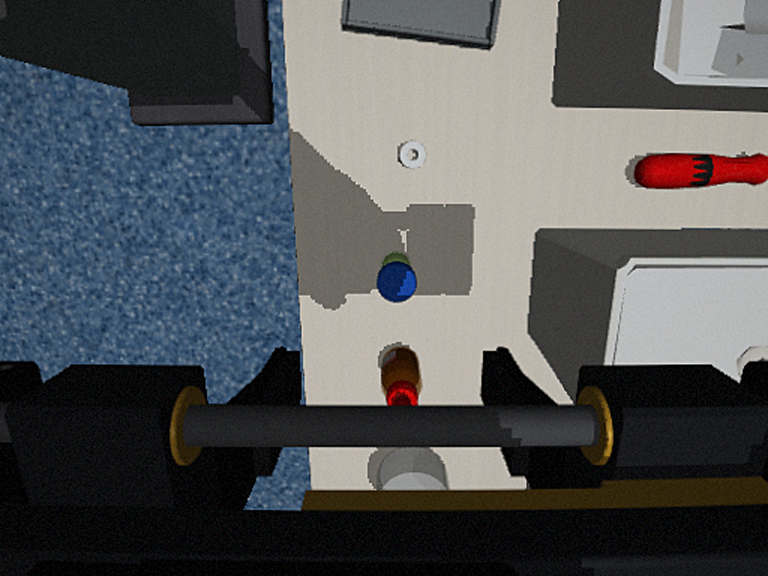

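The wrist view shows the vial's blue cap at (397,281), the red dropper at (400,375), the coupling at (411,154), and the tank front at x≈530 px. The network missed the vial, so I'm segmenting the blue cap instead.

Run:
```python
from h import *
np.set_printoptions(precision=4,suppress=True)
p=eyes.read_camera('wrist')
im=p['pixels'].astype(int);m=(im[...,2]>im[...,0]+50)&(im[...,2]>im[...,1]+30);m[:,:220]=0;m[:160]=0;m[220:]=0
v,u=np.nonzero(m);print(len(u),u.min(),u.max(),v.min(),v.max())
c=((u.min()+u.max())/2,(v.min()+v.max())/2);print('cap',c,at(p,c,.06),at(p,c,.056))
from scipy.optimize import minimize
def sc(q):
    r=prof('vial')[2:];pts=proj(p,np.vstack(r)+[q[0],q[1],0])*4+2
    k=np.zeros((1536,2048),np.uint8);cv2.fillConvexPoly(k,cv2.convexHull(pts.astype(np.int32)),255)
    return np.abs(cv2.resize(k,(512,384),interpolation=cv2.INTER_AREA)/255.-m).sum()
r=minimize(sc,[.463,-.358],method='Nelder-Mead',options=dict(initial_simplex=[[.463,-.358],[.473,-.358],[.463,-.348]]));print(r.x,r.fun)
print('tank',at(p,(530/1.5,330/1.5),0),'edge',at(p,(300/1.5,300/1.5),0),'red',at(p,(398/1.5,352/1.5),0))
print(proj(p,telemetry.get_obs()['tool_pos']))
```

```text
516 251 276 175 200
cap (np.float64(263.5), np.float64(187.5)) [ 0.4639 -0.3596  0.06  ] [ 0.4639 -0.3606  0.056 ]
[ 0.4641 -0.3609] 71.81960784313726
tank [ 0.5824 -0.4186  0.    ] edge [ 0.3831 -0.3913  0.    ] red [ 0.4671 -0.4392  0.    ]
[[260.8673 260.3144]]
```

Request:
{"api": "drive_tool", "payload": {"angular": [[0,0,0],[0,0,0],[0,0,0],[0,0,0],[0,0,0],[0,0,0],[0,0,0],[0,0,0],[0,0,0],[0,0,0],[0,0,0],[0,0,0],[0,0,0],[0,0,0],[0,0,0],[0,0,0]], "delta_pos": [[-0.3,0.35,0],[0,0,1],[0,0,2],[0,0,2],[0,0,2],[0,0,2],[0,0,2],[0,0,2],[0,0,2],[0,0,1.5],[0,0,1],[0,0,1],[0,0,1],[0,0,0.3],[0,0,0],[0,0,0]], "gripper": [7,7,7,7,7,7,7,7,7,7,7,7,7,7,7,7]}}

```text
time_s: 16.05
tool_pos: [0.4649, -0.3609, 0.0305]
tool_rot: [180.0, 0.0, 89.8]
force: [-0.2, -0.6, 0.8]
grip_width: 0.0701
grasp_force: 0.0
```

Run:
```python
from h import *
s=telemetry.get_obs();print(s['tool_pos'].round(4),s['tool_rot'].round(2),s['qpos'].round(1),s['force'].round(1))
p=eyes.read_camera('wrist')
save(p,'i.png',(130,150,390,345),3)
print(proj(p,[[.464,-.360,0],[.464,-.360,.06]]))
```

```text
[ 0.4649 -0.3609  0.0305] [1.7995e+02 2.0000e-02 8.9830e+01] [ -5.8  29.6  50.9 105.7 -27.1  57.6  56.3] [-0.2 -0.6  0.8]
[[259.28881645 236.03125397]
 [258.95468616 289.52969426]]
```

View pics/i.png

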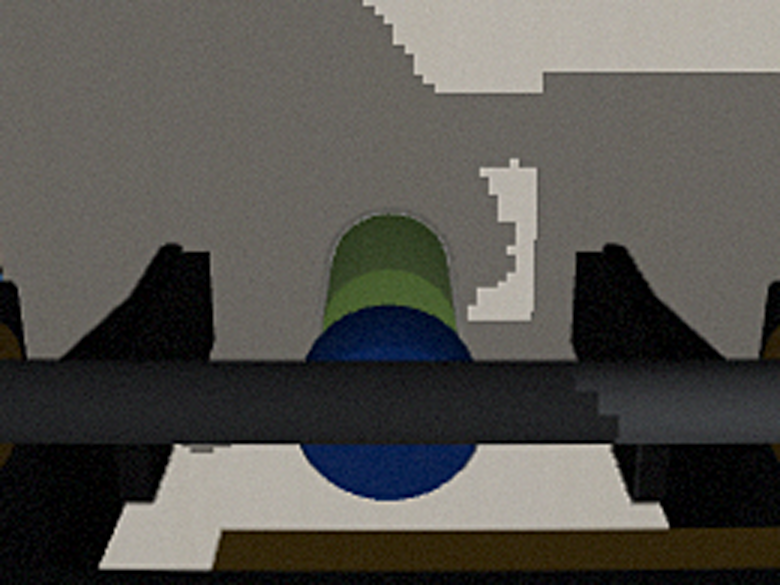

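The picture shows the vial at crop (390,330), centred between the fingers (213 to 575), so I'm closing.

Request:
{"api": "drive_tool", "payload": {"angular": [[0,0,0],[0,0,0],[0,0,0],[0,0,0],[0,0,0],[0,0,0],[0,0,0],[0,0,0],[0,0,0],[0,0,0]], "delta_pos": [[0,0,0],[0,0,0],[0,0,0],[0,0,0],[0,0,0],[0,0,0],[0,0,0],[0,0,0],[0,0,0],[0,0,0]], "gripper": [5.0,4.5,4.0,3.5,3.0,2.7,2.4,2.4,2.4,2.4], "squeeze": 12}}

```text
time_s: 17.1
tool_pos: [0.4645, -0.3606, 0.03]
tool_rot: [-180.0, -0.0, 89.8]
force: [-0.2, -0.6, 0.2]
grip_width: 0.0276
grasp_force: 12.0
```

Request:
{"api": "drive_tool", "payload": {"angular": [[0,0,0],[0,0,0],[0,0,0],[0,0,0],[0,0,0],[0,0,0],[0,0,0],[0,0,0],[0,0,-0.143],[0,0,-0.143],[0,0,-0.143],[0,0,-0.143],[0,0,-0.143],[0,0,-0.143],[0,0,-0.143],[0,0,-0.143],[0,0,-0.143],[0,0,-0.143],[0,0,-0.143],[0,0,0]], "delta_pos": [[0,0,-0.5],[0,0,-1.5],[0,0,-3],[0,0,-3.5],[0,0,-3.5],[0,0,-3.5],[0,0,-3],[0,0,-1.5],[0,0,0],[0,0,0],[0,0,0],[0,0,0],[0,0,0],[0,0,0],[0,0,0],[0,0,0],[0,0,0],[0,0,0],[0,0,0],[0,0,0]], "gripper": [2.4,2.4,2.4,2.4,2.4,2.4,2.4,2.4,2.4,2.4,2.4,2.4,2.4,2.4,2.4,2.4,2.4,2.4,2.4,2.4]}}

```text
time_s: 19.1
tool_pos: [0.4641, -0.3606, 0.2299]
tool_rot: [180.0, -0.0, 180.0]
force: [0.2, 0.8, -1.1]
grip_width: 0.0278
grasp_force: 12.0
```

Request:
{"api": "drive_tool", "payload": {"angular": [[0,0,0],[0,0,0],[0,0,0],[0,0,0],[0,0,0],[0,0,0],[0,0,0],[0,0,0],[0,0,0],[0,0,0],[0,0,0],[0,0,0],[0,0,0],[0,0,0],[0,0,0],[0,0,0],[0,0,0],[0,0,0],[0,0,0],[0,0,0]], "delta_pos": [[-0.1,1,0],[-0.2,2,0],[-0.2,3,0],[-0.2,3.5,0],[-0.2,3.5,0],[-0.2,3.5,0],[-0.2,3.5,0],[-0.2,3.5,0],[-0.2,3.5,0],[-0.2,3.5,0],[-0.2,3.5,0],[-0.2,3.5,0],[-0.2,3.5,0],[-0.2,3.5,0],[-0.2,3.0,0],[-0.2,2.5,0],[-0.2,1.5,0],[-0.2,0.7,0],[0,0,0],[0,0,0]], "gripper": [2.4,2.4,2.4,2.4,2.4,2.4,2.4,2.4,2.4,2.4,2.4,2.4,2.4,2.4,2.4,2.4,2.4,2.4,2.4,2.4]}}

```text
time_s: 21.1
tool_pos: [0.5001, 0.1599, 0.23]
tool_rot: [-180.0, -0.0, 179.8]
force: [-0.7, -0.3, -0.1]
grip_width: 0.0278
grasp_force: 12.0
```

Run:
```python
from h import *
np.set_printoptions(precision=4,suppress=True)
s=telemetry.get_obs();print(s['tool_pos'],s['tool_rot'].round(2),s['qpos'].round(1),s['grip_width'])
p=eyes.read_camera('wrist')
a=np.linspace(0,2*np.pi,60)
e=proj(p,np.c_[.503+.042*np.cos(a),.166+.042*np.sin(a),0*a+.044]);print(e.min(0),e.max(0))
save(p,'j.png',(130,120,390,315),3)
```

```text
[0.5001 0.1599 0.23  ] [-179.96   -0.    179.82] [-37.3   3.1  17.4 101.9  -0.9  75.1  70.1] 0.027767325185197183
[228.3507 146.3281] [303.2333 219.188 ]
```

View pics/j.png

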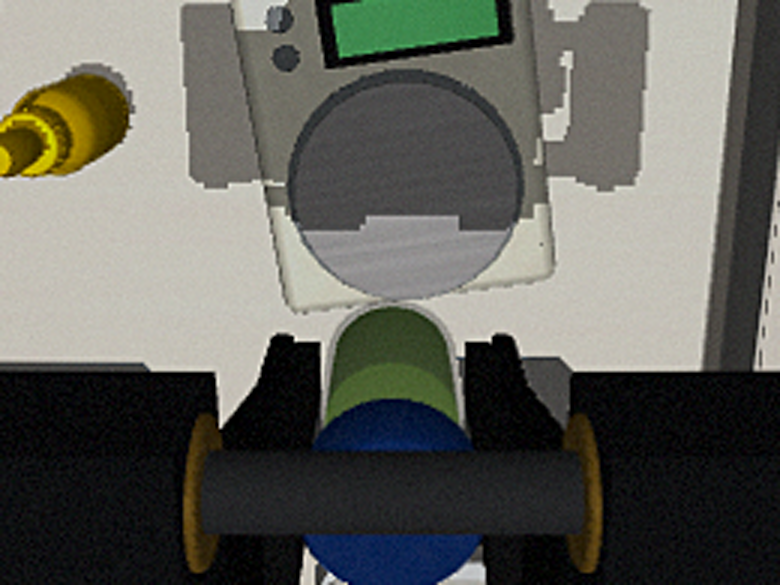

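The pan face spans crop columns 293 to 522 and rows 80 to 299, which matches the projection of (0.503, 0.166). The vial hangs upright at column 392, so I'm lowering it.

Request:
{"api": "drive_tool", "payload": {"angular": [[0,0,0],[0,0,0],[0,0,0],[0,0,0],[0,0,0],[0,0,0],[0,0,0],[0,0,0],[0,0,0],[0,0,0],[0,0,0],[0,0,0],[0,0,0],[0,0,0],[0,0,0],[0,0,0],[0,0,0],[0,0,0]], "delta_pos": [[-0.15,0.3,0],[-0.2,0.3,0],[0,0,1],[0,0,2],[0,0,2],[0,0,2],[0,0,2],[0,0,2],[0,0,1],[0,0,1],[0,0,0.7],[0,0,0.5],[0,0,0.5],[0,0,0.3],[0,0,0.3],[0,0,0.1],[0,0,0],[0,0,0]], "gripper": [2.4,2.4,2.4,2.4,2.4,2.4,2.4,2.4,2.4,2.4,2.4,2.4,2.4,2.4,2.4,2.4,2.4,2.4]}}

```text
time_s: 22.95
tool_pos: [0.5036, 0.1674, 0.0763]
tool_rot: [180.0, 0.0, 180.0]
force: [-0.3, -0.0, -0.3]
grip_width: 0.0272
grasp_force: 12.0
```

Request:
{"api": "drive_tool", "payload": {"angular": [[0,0,0],[0,0,0],[0,0,0],[0,0,0]], "delta_pos": [[0,-0.1,0.1],[0,0,0.05],[0,0,0],[0,0,0]], "gripper": [2.4,2.4,2.4,2.4]}}

```text
time_s: 23.35
tool_pos: [0.5035, 0.1663, 0.0746]
tool_rot: [180.0, 0.0, 180.0]
force: [-0.4, 0.1, -1.4]
grip_width: 0.0278
grasp_force: 12.0
```

Request:
{"api": "drive_tool", "payload": {"angular": [[0,0,0],[0,0,0],[0,0,0]], "delta_pos": [[0,0,0.05],[0,0,0],[0,0,0]], "gripper": [2.4,2.4,2.4]}}

```text
time_s: 23.65
tool_pos: [0.5035, 0.1663, 0.0741]
tool_rot: [180.0, 0.0, 180.0]
force: [0.2, 0.1, -0.8]
grip_width: 0.0277
grasp_force: 12.0
```

Request:
{"api": "drive_tool", "payload": {"angular": [[0,0,0],[0,0,0],[0,0,0]], "delta_pos": [[0,0,0.05],[0,0,0],[0,0,0]], "gripper": [2.4,2.4,2.4]}}

```text
time_s: 23.95
tool_pos: [0.5037, 0.1663, 0.074]
tool_rot: [180.0, 0.0, 179.9]
force: [-0.9, -1.3, 2.9]
grip_width: 0.0275
grasp_force: 12.0
```

Contact is made, so I release and rise.

Request:
{"api": "drive_tool", "payload": {"angular": [[0,0,0],[0,0,0],[0,0,0],[0,0,0],[0,0,0],[0,0,0],[0,0,0],[0,0,0],[0,0,0],[0,0,0],[0,0,0],[0,0,0],[0,0,0],[0,0,0],[0,0,0],[0,0,0],[0,0,0],[0,0,0]], "delta_pos": [[0,0,0],[0,0,0],[0,0,0],[0,0,0],[0,0,0],[0,0,0],[0,0,-0.5],[0,0,-1],[0,0,-2],[0,0,-3],[0,0,-3],[0,0,-3],[0,0,-3],[0,0,-3],[2,0,-1],[2,0,0],[1,0,0],[0,0,0]], "gripper": [2.9,3.2,4,5,6,6.5,6.5,6.5,6.5,6.5,6.5,6.5,6.5,6.5,6.5,6.5,6.5,6.5]}}

```text
time_s: 25.75
tool_pos: [0.4527, 0.1666, 0.2692]
tool_rot: [179.9, 0.0, -180.0]
force: [-0.5, -0.9, 0.8]
grip_width: 0.065
grasp_force: 0.0
```

Run:
```python
from h import *
np.set_printoptions(precision=4,suppress=True)
s=telemetry.get_obs();print(s['tool_pos'],s['time_s'],s['grip_width'])
p=eyes.read_camera('wrist');q=eyes.read_camera('side')
im=p['pixels'].astype(int);m=(im[...,2]>im[...,0]+50)&(im[...,2]>im[...,1]+30);m[:140]=0;m[:,:200]=0;m[:,330:]=0
v,u=np.nonzero(m);c=((u.min()+u.max())/2,(v.min()+v.max())/2);print(len(u),'cap',c,at(p,c,.104))
a=cv2.resize(p['pixels'],(512,384))[100:300,:400];b=cv2.resize(q['pixels'][110:260,170:350],(480,400))
o=np.zeros((400,780,3),np.uint8);o[:200,:300]=a[:,100:];o[:,300:]=b
cv2.imwrite('pics/k.png',o[...,::-1])
```

```text
[0.4527 0.1666 0.2692] 25.75 0.06500423712217596
491 cap (np.float64(260.0), np.float64(229.5)) [0.5021 0.1665 0.104 ]
```

View pics/k.png

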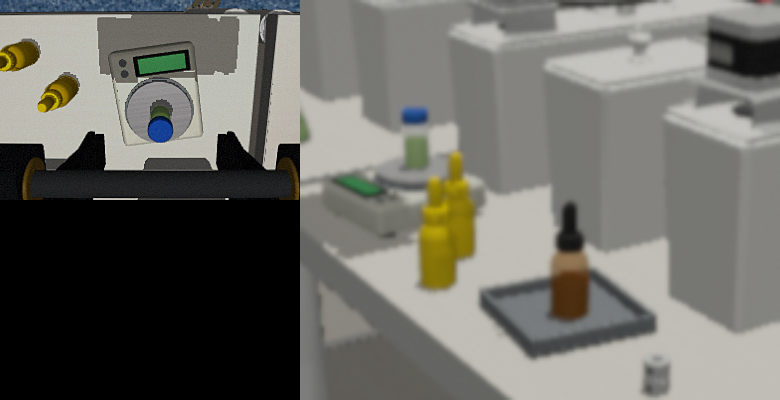

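The picture shows the vial upright in the middle of the pan (side view (415,140)) and the amber dropper upright in the tray at (570,275). The yellow bottles are untouched and the gripper is clear of everything.

```bash
python3 -c "
from cell import env; print(env.sign_off())"
```

```text
the job is handed in; nothing more can be done
None
```

The job is handed in: the amber dropper bottle stands upright in the tray and the capped vial stands upright on the middle of the pan, finished in about 26 s of the 62 s allowed.

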